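Lay out a broken cupboard door for re-gluing

ROBOT

A 6-joint arm with a two-finger parallel gripper is mounted at the origin on the work surface. World frame = base frame: x ahead of the robot, y to its left, z up, the work surface at z = 0. Lengths are in mm, angles in rad, forces in N, time in s.
With the tool pointing down it reaches from about 350 to 875 mm from the base axis. Payload 4.2 kg.
Tool frame: the origin (TCP) lies midway between the tips of the shut fingers; the grasp point (between the pads) lies 19 mm behind it (arm.grasp_offset is the distance from the TCP to the grasp point, in mm); z points along the fingers, y is the direction in which the jaws open and shut (so a half turn about z gives the same grasp; the last joint's range is limited). The gripper opens to 85 mm and grips with 20 to 120 N. Pads are 22 mm wide; open, the fingers measure 114 mm over their backs; the gripper's body (76 mm by 85 mm) begins 54 mm behind the grasp point. The pads swing forward as they close: fully open they stand 13 mm farther back than shut.
Start: joints at [1.523, 0.385, 0.008, 0, -1.194, -0.259], TCP at [188.724, 595.804, 231.312] pointing down, gripper open.
Joint ranges: [-3.14, 3.14], [-1.21, 2.06], [-1.07, 1.41], [-3.16, 2.05], [-2.99, -0.16], [-3.1, 3.1]. Speed limits (rad/s): [2.79, 2.79, 3.14, 3.14, 3.14, 3.14].

INTERFACE

Orientations are given as a unit quaternion [x, y, z, w].
In Python, from bench import arm gives the robot as it stands.
- The arm moves only by the tool move_arm, never from a script. Its argument "moves" is a list of rows, each an object with "gripper": the gripper's target within -1 to 1 (fully open at 1, half-way at 0, shut at -1); "xyz": the shift along the tool's x, y, z in cm, a list of three; "angular": the turn, a rotation vector about the tool's x, y, z in rad, a list of three. In form: [{"gripper": gripper, "xyz": [dx, dy, dz], "angular": [wx, wy, wz]}, ...]. A call has 1 to 10 rows; each row is the pose to reach, as a shift and turn from the pose commanded when the call began, along the tool's axes at that moment; what a row does not reach only later rows make up. A row lasts 1/8 s, in which the tool goes at most 62.5 mm and 10.7 degrees, less where a joint would pass 70% of its speed; a pose out of reach is approached as far as the arm can. A call with a gripper value outside its range is refused whole. The fingers move at their own pace and stop on an object; the grip force is fixed at half the most. Time passes only in rows, so rows that repeat a pose let the fingers close. It gives the time, the measured TCP pose, the force and the opening at its end, in the units of the state.
- arm.read_state(): the state, without advancing time (a new reading comes with each control period).
- arm.get_image(name): name is "scene" or "top" or "wrist"; returns (picture, depth): 384x512x3 uint8, blue, green, red; 384x512 float32, mm along the optical axis (not along the pixel's ray), 0 where there is no reading.
- arm.get_calibration(name): a dict with "camera_matrix" (3x3 intrinsics, pixels), "k1" (the pictures are not rectified: a ray, as slopes to the right and down, at radius r is drawn at 1 + k1 r^2 times it, then the intrinsics apply), "R" (3x3) and "t" (3): a world point X has camera coordinates R X + t. Camera axes: x right, y down, z forward; pixel columns grow to the right and rows downward; lengths in mm; the calibration is good to about 2 mm. A picture is of the moment at which its call begins: read the wrist's pose just before it. get_calibration takes no time and is no camera call; for the wrist camera it gives the pose at the moment of the call.
- arm.job_done(): hands the job in, once; it reports no verdict.
The state is a dict: "clock": time; "joints": joint angles; "joint_vel": joint speeds; "joint_efforts": joint torques, N m; "position": TCP position; "ee_rot": TCP orientation; "contact_force": force on the tool from outside, world axes, zero at the start; "wrist_torque": the same for the moment, N m; "gripper_width": finger opening in mm.
Only numpy, scipy, OpenCV 4.12 (cv2) and the standard library are available. Lean on these libraries where they do the work, as an engineer would, in place of code of your own. Each camera call takes 0.05 s, during which the arm holds its last target. There are 200 camera calls.

TASK

A small cupboard door has come apart at its joints: lay its four frame parts out flat around the loose panel, ready for gluing, with the top of the door away from the robot. Seen from the robot, the stile with the hinges goes left of the panel with its hinges on the outside, the stile with the knob goes right of it with the knob at the end nearest the robot, and between the two stiles the narrow rail goes behind the panel and the wide rail in front of it. Lay each part parallel to its edge of the panel, centred along that edge, with a gap of about 15 mm to the panel, and leave the panel, the glue bottle, the jar and the tin where they stand.

Things in the scene. Friction and masses are not known exactly. Their poses are not given: they have to be found in the camera images.
- panel: The door's panel: pale wooden board lying loose on the bench, 126 mm (its x) by 106 mm (its y), 5 mm thick at the margins, 8 mm in the raised 82 x 62 mm field. Origin: centre of underside. +x points to the top of the door, away from the robot within 0.25 rad; +y to the robot's left. 0.1 kg, easily pushed.
- hinge_stile: Left side of the frame: pale wooden bar 200 mm long (x), 36 wide (y), 24 thick. Two folded brass hinges, 50 mm long, on its face along its +y (outside) edge, centred 62 mm either side of the middle, barrels 9 mm proud of that edge, up to 28 mm high. +x: top end. Origin: underside, middle of the wood. Rightly laid: yaw as the panel's, middle 86 mm from the panel's, on its +y side.
- knob_stile: Right side of the frame: pale wooden bar 200 mm long (x), 36 wide (y), 24 thick. Round dark wooden knob 31 mm across on its face, 60 mm from the middle towards its -x (bottom) end, top 51 mm above the underside. Origin: underside, middle of the wood. Rightly laid: yaw as the panel's, middle 86 mm from the panel's, on its -y side.
- narrow_rail: Top rail: pale wooden bar 34 mm wide (x), 24 thick, 90 long (y) plus a thinner 10 mm tenon at each end (110 in all). Same either way round. Origin: underside, middle; tenons 8 mm thick, 8 mm above the bench. Rightly laid: middle 95 mm from the panel's, on its +x side, y along the panel's y.
- wide_rail: Bottom rail: pale wooden bar 54 mm wide (x), 24 thick, 90 long (y) plus a thinner 10 mm tenon at each end (110 in all). Same either way round. Origin: underside, middle. Rightly laid: middle 105 mm from the panel's, on its -x side, y along the panel's y.
- glue_bottle: A bystander: white bottle with an orange cap, 56 mm across, 165 mm high, standing. Origin: centre of its underside.
- screw_jar: A bystander: glass jar with a metal cap, 64 mm across, 85 mm high, standing. Origin: centre of its underside.
- filler_tin: A bystander: low metal tin, 62 mm across, 40 mm high. Origin: centre of its underside.
Things that resemble listed ones, but are neither listed nor needed, are in the scene too. Leave any grey look-alike of the narrow_rail alone.

How it is judged:
By the outcome, as a careful person would: the job done as asked, in the order asked, and still so for the second after the job is handed in, with the robot touching nothing.
It also fails if it takes over 112 s, if anything falls off the work surface, if the arm or the gripper's body presses on something with over 40 N, if the wrist force passes 120 N, or if a joint passes its speed limit or range.

## Working session

There is one attempt and no reset: what is moved stays moved. The work goes in short steps, Python scripts to look and compute and a tool call to move; the robot and the scene stay as the last step left them, time stands still between calls to the robot, and variables do not carry over. Pictures are saved under pics/ and viewed, about 12 in all and at most 16, crops included, and the job is handed in when it is done.

Besides the shell and the picture viewer there is one more tool, called after "Emit:" as name(argument=value, ...) on one line, values as JSON. move_arm: Moves the arm, as the interface text tells. Its arguments: {"type":"object","properties":{"moves":{"type":"array","items":{"type":"object","properties":{"gripper":{"type":"number"},"xyz":{"type":"array","items":{"type":"number"}},"angular":{"type":"array","items":{"type":"number"}}}}}},"required":["moves"]}

```bash
ls; mkdir -p pics; python3 - <<'E'
from bench import arm
import cv2,numpy as np
print(arm.read_state())
for n in("scene","top"):
    p,d=arm.get_image(n); cv2.imwrite(f"pics/{n}0.png",cv2.resize(p,None,fx=1.5,fy=1.5,interpolation=cv2.INTER_CUBIC)); np.save(f"{n}0.npy",d); cv2.imwrite(f"{n}0raw.png",p)
    c=arm.get_calibration(n); print(n,c)
E
```

```text
pics
{'clock': 0.0, 'joints': array([ 1.52261626e+00,  3.85584028e-01,  6.59757978e-03, -4.64581199e-04,
       -1.19399262e+00, -2.58603459e-01]), 'joint_vel': array([ 0.00084968,  0.00063921, -0.00109901, -0.00091402, -0.00048544,
        0.00047138]), 'joint_efforts': array([ 6.51883420e-04, -3.92293561e+01,  1.88393354e+01,  4.18601230e+00,
       -4.62678523e-03, -4.07615360e-06]), 'position': array([188.55878569, 595.26044428, 230.19905247]), 'ee_rot': array([ 9.88244822e-01, -1.52875551e-01, -1.00093663e-04,  1.10801106e-03]), 'contact_force': array([0.52169613, 0.20269482, 0.6092405 ]), 'wrist_torque': array([ 0.03898932, -0.05556073, -0.04656473]), 'gripper_width': 85.41535847103775}
scene {'camera_matrix': array([[472.65159067,   0.        , 261.92354408],
       [  0.        , 472.65159067, 190.8880572 ],
       [  0.        ,   0.        ,   1.        ]]), 'k1': -0.10797136419301091, 'R': array([[ 0.15375246,  0.98803399,  0.01220689],
       [ 0.77300724, -0.11257776, -0.62432849],
       [-0.61548354,  0.10542805, -0.78106654]]), 't': array([-124.87409855, -382.50885281, 1906.84064613])}
top {'camera_matrix': array([[377.08751483,   0.        , 258.80307158],
       [  0.        , 377.08751483, 193.70978723],
       [  0.        ,   0.        ,   1.        ]]), 'k1': 0.03817177656203575, 'R': array([[-0.0294527 , -0.99909434,  0.03070885],
       [-0.98217604,  0.02322084, -0.18652351],
       [ 0.1856415 , -0.03565512, -0.98197044]]), 't': array([ 26.32251449, 534.59585093, 892.85971497])}
```

View pics/top0.png

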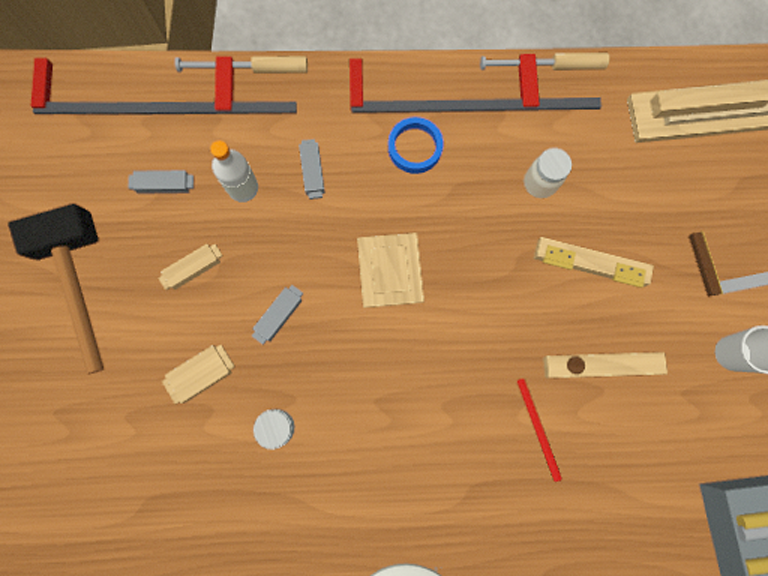

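View pics/scene0.png

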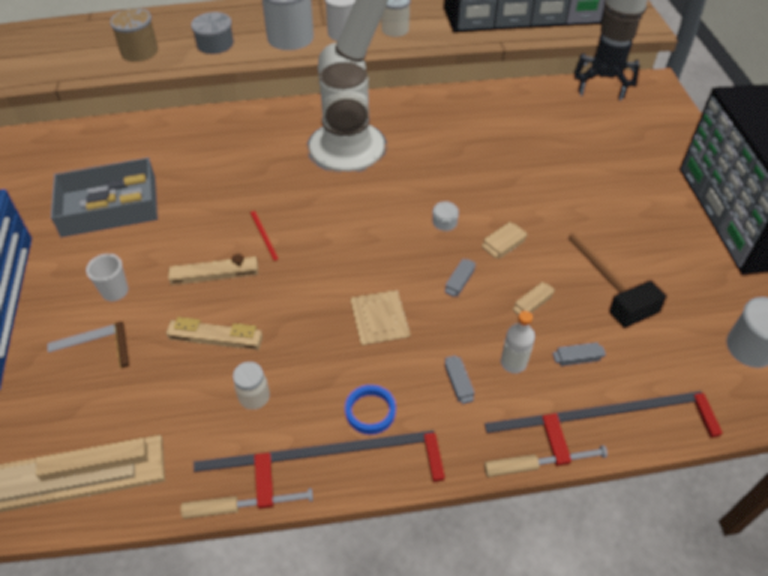

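Top view (1.5× scaled): panel (391,270), hinge stile (595,262) with hinges on the robot side, knob stile (605,365) with its knob at the left end, narrow rail (190,266), wide rail (198,374). The grey look-alikes are at (277,314), (161,181) and (312,169). The bottle is at (240,190), the jar at (545,180) and the tin at (273,429).

```bash
cat >h.py <<'E'
import cv2,numpy as np
from bench import arm
from scipy.spatial.transform import Rotation as Ro
def cloud(d,c):
    K=c["camera_matrix"];v,u=np.indices(d.shape)
    a=np.stack([(u-K[0,2])/K[0,0],(v-K[1,2])/K[1,1]],-1);s=a.copy()
    for _ in range(8): s=a/(1+c["k1"]*(s**2).sum(-1,keepdims=True))
    P=np.concatenate([s,np.ones(d.shape+(1,))],-1)*d[...,None]
    return (P-c["t"])@c["R"]
def snap(n,save=None,scale=1.5):
    c=arm.get_calibration(n);p,d=arm.get_image(n)
    if save: cv2.imwrite(f"pics/{save}.png",cv2.resize(p,None,fx=scale,fy=scale,interpolation=cv2.INTER_CUBIC))
    return p,d,cloud(d,c)
def blobs(p,d,W,zmin=-4,zmax=40,minn=150):
    hsv=cv2.cvtColor(p,cv2.COLOR_BGR2HSV)
    m=((hsv[...,1]<130)&(hsv[...,2]>150)&(hsv[...,0]>10)&(hsv[...,0]<28)&(hsv[...,1]>40)&(d>0)).astype(np.uint8)
    m=cv2.morphologyEx(m,cv2.MORPH_OPEN,np.ones((2,2)))
    n,l,st,ce=cv2.connectedComponentsWithStats(m)
    for i in range(1,n):
        if st[i,4]<minn: continue
        q=W[l==i];z=np.median(q[:,2])
        if not zmin<z<zmax: continue
        q=q[q[:,2]>z-5]
        (x,y),(w,h),a=cv2.minAreaRect(q[:,:2].astype(np.float32))
        if w<h: w,h,a=h,w,a-90
        print("px",ce[i].round(),"n",st[i,4],"xy",round(x,1),round(y,1),"z",round(z,1),"LxW",round(w,1),round(h,1),"yaw_long",round(np.radians(a),3),"med",np.median(q[:,:2],0).round(1))
def go(x,y,z,yaw):
    "shift for TCP to x,y,z pointing down, jaw axis (tool y) at world angle yaw (mod pi)"
    s=arm.read_state();R=Ro.from_quat(s["ee_rot"]);best=None
    for k in (0,1,-1):
        a=yaw+k*np.pi
        ty=np.array([np.cos(a),np.sin(a),0]);tz=np.array([0,0,-1.]);T=Ro.from_matrix(np.c_[np.cross(ty,tz),ty,tz])
        rv=(R.inv()*T).as_rotvec()
        if k==0 or np.linalg.norm(rv)<np.linalg.norm(best)-1e-6: best=rv
    sh=R.inv().apply(np.array([x,y,z])-s["position"])/10
    print("xyz cm",sh.round(2),"ang",best.round(3),"alt z",(best[2]-np.sign(best[2])*np.pi).round(3),"j6",s["joints"][5].round(2))
def st():
    s=arm.read_state();print("t",round(s["clock"],2),"pos",s["position"].round(1),"F",s["contact_force"].round(1),"w",round(s["gripper_width"],1),"yaw y",round(float(np.arctan2(*Ro.from_quat(s["ee_rot"]).apply([0,1,0])[[1,0]])),3))
E
python3 - <<'E'
from h import *
for n in("top","scene"):
    d=np.load(n+"0.npy");p=cv2.imread(n+"0raw.png");print(n);blobs(p,d,cloud(d,arm.get_calibration(n)))
d=np.load("top0.npy");W=cloud(d,arm.get_calibration("top"))
for nm,u,v in(("bottle",222,150),("jar",553,165),("tin",273,429),("grey",277,314),("table",480,230)):print(nm,W[int(v/1.5),int(u/1.5)].round(0))
st()
E
```

```text
top
px [388.  41.] n 364 xy 967.0 -359.0 z 26.8 LxW 97.3 23.8 yaw_long 1.562 med [ 966.  -357.8]
px [186.  43.] n 339 xy 966.7 197.7 z 26.5 LxW 98.0 21.5 yaw_long -1.538 med [965.8 197.8]
px [465.  73.] n 2391 xy 665.5 -283.2 z 37.4 LxW 887.1 137.4 yaw_long -0.976 med [ 859.9 -561.8]
px [261. 181.] n 1899 xy 503.1 -0.4 z 5.8 LxW 280.2 108.4 yaw_long 0.057 med [579.2   5.9]
px [396. 173.] n 700 xy 521.2 -182.4 z 24.0 LxW 540.1 142.3 yaw_long -1.214 med [ 584.9 -348.8]
px [126. 178.] n 541 xy 503.8 200.0 z 23.1 LxW 411.4 92.2 yaw_long 1.041 med [589.4 349.3]
px [132. 250.] n 993 xy 406.9 212.0 z 22.7 LxW 333.7 89.4 yaw_long 1.558 med [407.8 329.3]
px [406. 244.] n 1097 xy 395.5 -203.0 z 23.3 LxW 500.5 43.0 yaw_long -1.515 med [ 404.  -363.8]
scene
px [436.  17.] n 190 xy -498.9 1086.4 z -1.5 LxW 124.2 112.9 yaw_long -1.531 med [-490.5 1101.6]
px [286.  18.] n 242 xy 449.5 144.0 z -1.7 LxW 2140.3 132.7 yaw_long -0.188 med [-552.6  334. ]
px [170.  34.] n 959 xy 429.6 -297.1 z -1.3 LxW 2088.4 498.3 yaw_long -0.069 med [-482.5 -242.6]
px [285.  28.] n 417 xy 431.7 33.7 z -1.9 LxW 2092.3 4
[... 663 characters left out ...]
.7 65.8 yaw_long -0.517 med [595.7 348. ]
px [254. 212.] n 1167 xy 1003.9 -22.4 z 6.0 LxW 980.9 125.4 yaw_long -0.073 med [589.2   5. ]
px [143. 222.] n 612 xy 989.9 -204.6 z 23.9 LxW 995.0 180.5 yaw_long 0.346 med [ 589.9 -348. ]
px [ 55. 314.] n 2787 xy 1099.5 -367.9 z 37.7 LxW 890.1 239.2 yaw_long 0.829 med [ 879.8 -610.5]
px [342. 310.] n 318 xy 1204.6 32.9 z 26.4 LxW 640.1 84.1 yaw_long -0.626 med [975.8 198.6]
px [139. 339.] n 352 xy 1206.6 -228.3 z 26.5 LxW 596.7 91.0 yaw_long 0.516 med [ 975.6 -359.5]
bottle [736. 261. 162.]
jar [ 736. -268.   87.]
tin [317. 202.  38.]
grey [505. 202.  24.]
table [ 652. -158.    2.]
t 0.1 pos [188.6 595.3 230.3] F [-0.  -0.4 -0.5] w 85.3 yaw y -1.878
```

```bash
sed -i 's/q=q\[q\[:,2\]>z-5\]/q=q[(abs(q[:,2]-z)<4)\&(abs(q[:,:2]-np.median(q[:,:2],0)).max(1)<125)]/' h.py
python3 - <<'E'
from h import *
for n in("top","scene"):
    d=np.load(n+"0.npy");p=cv2.imread(n+"0raw.png");print(n);blobs(p,d,cloud(d,arm.get_calibration(n)),zmin=3,zmax=28,minn=280)
go(575,-348,150,1.34)
E
```

```text
top
px [388.  41.] n 364 xy 967.0 -359.0 z 26.8 LxW 97.3 23.8 yaw_long 1.562 med [ 965.9 -357.5]
px [186.  43.] n 339 xy 966.7 197.7 z 26.5 LxW 98.0 21.4 yaw_long -1.538 med [965.5 198.1]
px [261. 181.] n 1899 xy 579.9 4.5 z 5.8 LxW 125.8 106.6 yaw_long 0.068 med [579.6   6. ]
px [396. 173.] n 700 xy 584.1 -350.8 z 24.0 LxW 200.5 36.1 yaw_long 1.29 med [ 585.5 -349.1]
px [126. 178.] n 541 xy 591.2 349.7 z 23.1 LxW 95.8 32.2 yaw_long -1.024 med [589.6 350. ]
px [132. 250.] n 993 xy 408.1 329.9 z 22.7 LxW 92.1 53.7 yaw_long -1.015 med [407.6 330.2]
px [406. 244.] n 1097 xy 403.9 -353.0 z 23.3 LxW 201.0 35.2 yaw_long -1.559 med [ 403.7 -366.5]
scene
px [337. 159.] n 412 xy 412.9 327.7 z 21.0 LxW 108.5 57.1 yaw_long -0.98 med [412.2 329.9]
px [141. 179.] n 550 xy 405.9 -352.6 z 23.0 LxW 200.4 43.1 yaw_long 1.565 med [ 410.8 -361.3]
px [357. 199.] n 301 xy 594.7 347.0 z 22.7 LxW 107.8 36.3 yaw_long -1.031 med [595.1 348.3]
px [254. 212.] n 1167 xy 586.4 9.1 z 6.0 LxW 136.6 114.8 yaw_long 0.057 med [588.3   5.4]
px [143. 222.] n 612 xy 587.6 -350.3 z 23.9 LxW 201.1 40.5 yaw_long 1.3 med [ 589.1 -348.3]
px [342. 310.] n 318 xy 974.7 201.9 z 26.4 LxW 100.1 23.7 yaw_long 1.561 med [975.9 201. ]
px [139. 339.] n 352 xy 975.2 -360.6 z 26.5 LxW 102.1 23.4 yaw_long 1.543 med [ 975.8 -357.5]
xyz cm [65.34 78.23  8.19] ang [ 0.002 -0.    -0.076] alt z 3.065 j6 -0.26
```

```bash
python3 - <<'E'
from h import *
go(540,-20,360,2.86)
c=arm.get_calibration("wrist");print(c["R"]@arm.read_state()["position"]+c["t"])
E
```

```text
xyz cm [ 52.09  48.06 -12.87] ang [ 0.002 -0.002  1.545] alt z -1.596 j6 -0.26
[  0.98514111  27.9400021  157.22750941]
```

Emit:
move_arm(moves=[{"gripper":1,"xyz":[26,24,-12],"angular":[0,0,0.5]},{"gripper":1,"xyz":[52,48,-13],"angular":[0,0,1.54]},{"gripper":1,"xyz":[52,48,-13],"angular":[0,0,1.54]},{"gripper":1,"xyz":[52,48,-13],"angular":[0,0,1.54]},{"gripper":1,"xyz":[52,48,-13],"angular":[0,0,1.54]},{"gripper":1,"xyz":[52,48,-13],"angular":[0,0,1.54]},{"gripper":1,"xyz":[52,48,-13],"angular":[0,0,1.54]},{"gripper":1,"xyz":[52,48,-13],"angular":[0,0,1.54]},{"gripper":1,"xyz":[52,48,-13],"angular":[0,0,1.54]},{"gripper":1,"xyz":[52,48,-13],"angular":[0,0,1.54]}])

```text
clock: 1.35
position: [493.4, 60.8, 345.6]
ee_rot: [-0.603, 0.798, 0.0, -0.0]
contact_force: [0.9, 1.5, 0.9]
gripper_width: 85.4
```

```bash
python3 - <<'E'
from h import *
st();p,d,W=snap("wrist","w1");blobs(p,d,W,zmin=2,zmax=28,minn=280)
st();go(575,-330,200,2.86)
E
```

```text
t 1.35 pos [493.4  60.8 345.6] F [0.9 1.5 0.9] w 85.4 yaw y 2.866
t 1.4 pos [496.3  55.7 346.7] F [ 3.8 -0.3  3.6] w 85.8 yaw y 2.859
xyz cm [ 34.82 -18.26  14.79] ang [-0.003 -0.002 -0.001] alt z 3.141 j6 -0.72
```

View pics/w1.png

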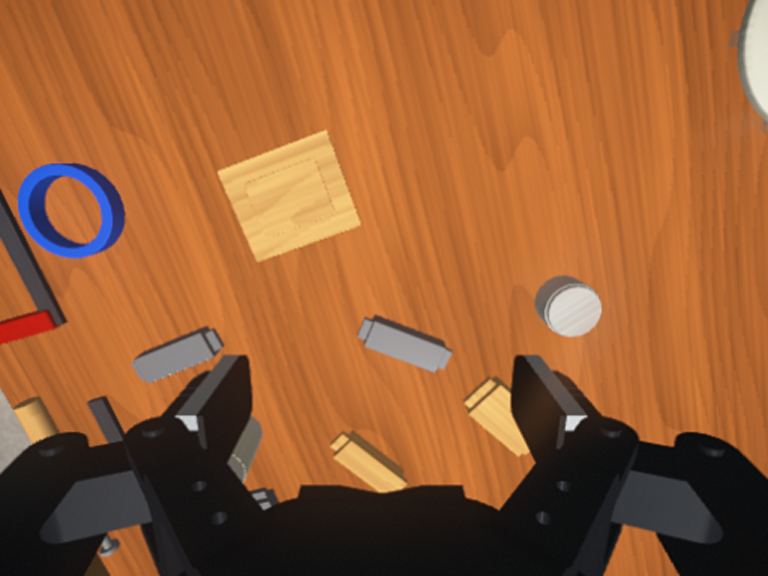

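The wrist view shows the panel at (288,195), but the arm was still moving and the colour thresholds don't suit this view. The top camera's fits match the known sizes, so I'll use those and go to the hinge stile.

```bash
python3 - <<'E'
from h import *
h=cv2.cvtColor(cv2.imread("pics/w1.png"),cv2.COLOR_BGR2HSV)
for u,v in((288,195),(240,230),(370,462),(500,415),(420,230),(600,200)):print(h[v,u])
st();go(585,-350.5,100,2.86)
E
```

```text
[ 18 135 236]
[ 13 185 183]
[ 18 135 236]
[ 19 131 241]
[ 12 185 193]
[ 12 185 194]
t 1.4 pos [496.3  55.7 346.7] F [ 3.8 -0.3  3.6] w 85.8 yaw y 2.859
xyz cm [ 36.49 -19.76  24.79] ang [-0.003 -0.002 -0.001] alt z 3.141 j6 -0.72
```

Emit:
move_arm(moves=[{"gripper":1,"xyz":[36.5,-19.8,24],"angular":[0,0,0]},{"gripper":1,"xyz":[36.5,-19.8,24],"angular":[0,0,0]},{"gripper":1,"xyz":[36.5,-19.8,24],"angular":[0,0,0]},{"gripper":1,"xyz":[36.5,-19.8,24],"angular":[0,0,0]},{"gripper":1,"xyz":[36.5,-19.8,24],"angular":[0,0,0]},{"gripper":1,"xyz":[36.5,-19.8,24],"angular":[0,0,0]},{"gripper":1,"xyz":[36.5,-19.8,24],"angular":[0,0,0]},{"gripper":1,"xyz":[36.5,-19.8,24],"angular":[0,0,0]},{"gripper":1,"xyz":[36.5,-19.8,24],"angular":[0,0,0]},{"gripper":1,"xyz":[36.5,-19.8,24],"angular":[0,0,0]}])

```text
clock: 2.65
position: [583.8, -342.2, 105.2]
ee_rot: [-0.603, 0.798, 0.0, -0.0]
contact_force: [0.4, -0.9, 0.6]
gripper_width: 85.2
```

```bash
sed -i 's/\[...,1\]<130)/[...,1]<150)/' h.py; python3 - <<'E'
from h import *
st();p,d,W=snap("wrist","w2");blobs(p,d,W,zmin=2,zmax=28,minn=280)
st();go(585,-350.5,4,2.86)
E
```

```text
t 2.65 pos [ 583.8 -342.2  105.2] F [ 0.4 -0.9  0.6] w 85.2 yaw y 2.866
px [478. 107.] n 10741 xy 404.7 -345.4 z 24.7 LxW 188.5 37.8 yaw_long -1.564 med [ 406.5 -365. ]
px [247. 171.] n 7170 xy 585.1 -348.8 z 24.8 LxW 197.9 34.8 yaw_long 1.289 med [ 583.  -358.7]
t 2.7 pos [ 584.2 -341.8  106. ] F [0.3 0.5 0.6] w 85.1 yaw y 2.866
xyz cm [ 0.82 -0.31 10.2 ] ang [-0.001 -0.     0.006] alt z -3.135 j6 0.02
```

View pics/w2.png

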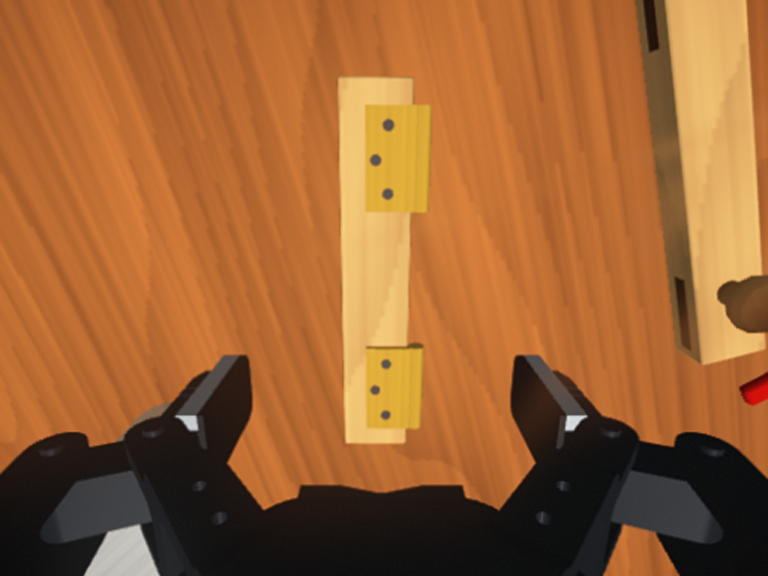

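Wrist view: the stile is parallel to the jaws and centred between them, with the hinges to the right (robot side) and a clear stretch in the middle. Descending and gripping.

Emit:
move_arm(moves=[{"gripper":1,"xyz":[0.75,-0.3,5],"angular":[0,0,0.006]},{"gripper":1,"xyz":[0.75,-0.3,8],"angular":[0,0,0.006]},{"gripper":1,"xyz":[0.75,-0.3,10.2],"angular":[0,0,0.006]},{"gripper":1,"xyz":[0.75,-0.3,10.2],"angular":[0,0,0.006]},{"gripper":-1,"xyz":[0.75,-0.3,10.2],"angular":[0,0,0.006]},{"gripper":-1,"xyz":[0.75,-0.3,10.2],"angular":[0,0,0.006]},{"gripper":-1,"xyz":[0.75,-0.3,10.2],"angular":[0,0,0.006]},{"gripper":-1,"xyz":[0.75,-0.3,10.2],"angular":[0,0,0.006]},{"gripper":-1,"xyz":[0.75,-0.3,10.2],"angular":[0,0,0.006]},{"gripper":-1,"xyz":[0.75,-0.3,10.2],"angular":[0,0,0.006]}])

```text
clock: 3.95
position: [585.8, -350.7, 5.1]
ee_rot: [-0.601, 0.799, -0.001, 0.001]
contact_force: [0.2, 1.6, 6.0]
gripper_width: 34.6
```

```bash
python3 - <<'E'
from h import *
st()
y=0.068;c=np.array([580,4.5])
def off(a,b): return c+[a*np.cos(y)-b*np.sin(y),a*np.sin(y)+b*np.cos(y)]
for n,a,b in(("hs",0,86),("ks",0,-86),("nr",95,0),("wr",-105,0)):print(n,off(a,b).round(1))
go(*off(0,86),120,y+np.pi/2)
E
```

```text
t 3.95 pos [ 585.8 -350.7    5.1] F [0.2 1.6 6. ] w 34.6 yaw y 2.86
hs [574.2  90.3]
ks [585.8 -81.3]
nr [674.8  11. ]
wr [475.2  -2.6]
xyz cm [-42.04  13.35 -11.55] ang [-2.000e-03  1.000e-03  1.221e+00] alt z -1.92 j6 0.02
```

Emit:
move_arm(moves=[{"gripper":-1,"xyz":[0,0,-5],"angular":[0,0,0]},{"gripper":-1,"xyz":[-5,2,-9],"angular":[0,0,0.15]},{"gripper":-1,"xyz":[-10,4,-11.5],"angular":[0,0,0.3]},{"gripper":-1,"xyz":[-16,6,-11.5],"angular":[0,0,0.45]},{"gripper":-1,"xyz":[-21,8,-11.5],"angular":[0,0,0.6]},{"gripper":-1,"xyz":[-26,9,-11.5],"angular":[0,0,0.75]},{"gripper":-1,"xyz":[-31,10.5,-11.5],"angular":[0,0,0.9]},{"gripper":-1,"xyz":[-36,12,-11.5],"angular":[0,0,1.05]},{"gripper":-1,"xyz":[-40,13,-11.5],"angular":[0,0,1.18]},{"gripper":-1,"xyz":[-42,13.35,-11.5],"angular":[0,0,1.221]}])

```text
clock: 5.2
position: [572.9, 92.2, 117.9]
ee_rot: [-0.034, 0.999, 0.0, -0.0]
contact_force: [0.6, 0.5, -0.7]
gripper_width: 34.6
```

```bash
python3 - <<'E'
from h import *
st();p,d,W=snap("top","t1");blobs(p,d,W,zmin=3,zmax=180,minn=280)
st();go(574.2,90.3,10,1.6388)
E
```

```text
t 5.2 pos [572.9  92.2 117.9] F [ 0.6  0.5 -0.7] w 34.6 yaw y 1.639
px [387.  40.] n 398 xy 967.6 -346.7 z 26.2 LxW 125.9 23.6 yaw_long 1.536 med [ 964.9 -358.8]
px [186.  42.] n 368 xy 967.3 198.1 z 26.8 LxW 98.3 24.0 yaw_long -1.564 med [966.1 198.4]
px [464.  73.] n 2422 xy 870.3 -568.1 z 37.5 LxW 199.4 60.7 yaw_long -1.479 med [ 846.1 -583.8]
px [263. 183.] n 1762 xy 579.0 4.0 z 5.6 LxW 129.3 109.1 yaw_long 0.057 med [ 5.719e+02 -4.000e-01]
px [229. 194.] n 492 xy 520.0 87.8 z 136.0 LxW 89.9 34.1 yaw_long 0.069 med [532.1  81. ]
px [405. 244.] n 1164 xy 404.3 -352.7 z 23.2 LxW 201.6 36.1 yaw_long -1.561 med [ 404.3 -365.7]
t 5.25 pos [573.6  93.5 117.9] F [ 0.9  0.7 -1.2] w 34.8 yaw y 1.639
xyz cm [-0.04 -0.33 10.79] ang [0.001 0.    0.   ] alt z -3.141 j6 -1.94
```

View pics/t1.png

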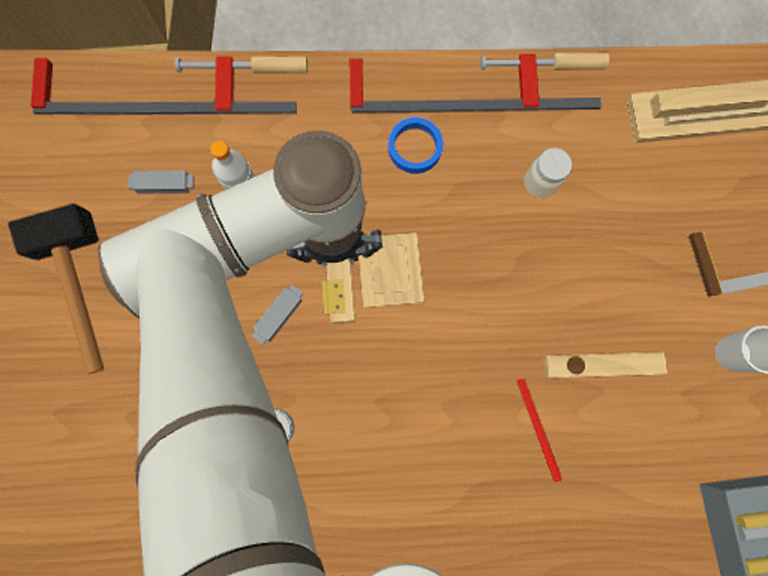

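The hinge stile is held just left of the panel with its hinges outward, as wanted. The elbow swings wide to the left, so I'll check its height above the bottle before descending.

```bash
python3 - <<'E'
from h import *
p,d,W=snap("top")
for u,v in((230,235),(150,270),(245,205),(190,400),(320,160)):print(u,v,W[int(v/1.5),int(u/1.5)].round(0))
print(arm.read_state()["joints"].round(2))
E
```

```text
230 235 [517. 176. 452.]
150 270 [360.  46. 976.]
245 205 [545. 161. 456.]
190 400 [363. 162. 600.]
320 160 [581.  88. 476.]
[ 0.44  0.41 -0.25 -0.   -0.9  -1.94]
```

The elbow is at 450 mm or higher; it only looked close through perspective. Lowering the stile.

Emit:
move_arm(moves=[{"gripper":-1,"xyz":[0,-0.33,5],"angular":[0,0,0]},{"gripper":-1,"xyz":[0,-0.33,9],"angular":[0,0,0]},{"gripper":-1,"xyz":[0,-0.33,10.6],"angular":[0,0,0]},{"gripper":-1,"xyz":[0,-0.33,11.0],"angular":[0,0,0]},{"gripper":-1,"xyz":[0,-0.33,11.0],"angular":[0,0,0]}])

```text
clock: 5.92
position: [574.6, 86.9, 9.5]
ee_rot: [-0.034, 0.999, 0.0, 0.001]
contact_force: [-0.3, 0.7, -1.6]
gripper_width: 34.7
```

```bash
python3 - <<'E'
from h import *
st();go(574.2,90.3,5.3,1.6388)
E
```

```text
t 5.92 pos [574.6  86.9   9.5] F [-0.3  0.7 -1.6] w 34.7 yaw y 1.639
xyz cm [0.02 0.34 0.42] ang [ 0.     0.002 -0.   ] alt z 3.142 j6 -1.93
```

Emit:
move_arm(moves=[{"gripper":-1,"xyz":[0,0.34,0],"angular":[0,0,0]},{"gripper":-1,"xyz":[0,0.34,0],"angular":[0,0,0]},{"gripper":-1,"xyz":[0,0.34,0],"angular":[0,0,0]}])

```text
clock: 6.3
position: [573.7, 90.5, 9.0]
ee_rot: [-0.034, 0.999, 0.0, 0.0]
contact_force: [-0.1, -0.4, -1.3]
gripper_width: 34.7
```

```bash
python3 - <<'E'
from h import *
st();go(574.2,90.3,5.3,1.6388)
p,d,W=snap("wrist","w3",1.4);blobs(p,d,W,zmin=2,zmax=40,minn=280)
E
```

```text
t 6.3 pos [573.7  90.5   9. ] F [-0.1 -0.4 -1.3] w 34.7 yaw y 1.639
xyz cm [-0.05 -0.02  0.37] ang [0.    0.001 0.   ] alt z -3.142 j6 -1.94
px [249. 188.] n 16831 xy 543.9 90.0 z 28.8 LxW 137.4 35.6 yaw_long 0.07 med [549.2  85.3]
px [ 94. 207.] n 30876 xy 580.2 8.1 z 6.7 LxW 122.2 106.2 yaw_long 0.065 med [559.3   4.1]
```

View pics/w3.png

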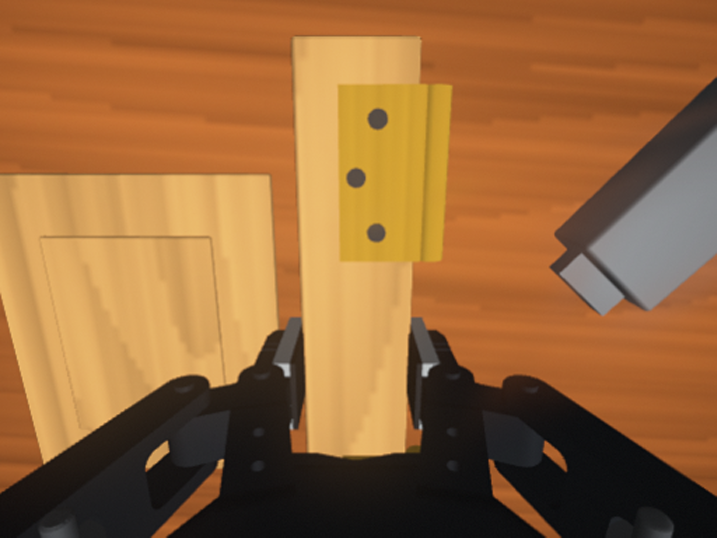

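The view shows an even gap between the panel edge (about 272,175–460) and the stile. I'll measure that gap directly in the point cloud, along with the bottom-end overhang.

```bash
cat >>h.py <<'E'
def pale(p,d):
    h=cv2.cvtColor(p,cv2.COLOR_BGR2HSV)
    return (h[...,1]<150)&(h[...,1]>40)&(h[...,2]>130)&(h[...,0]>13)&(h[...,0]<28)&(d>0)
E
python3 - <<'E'
from h import *
p,d,W=snap("wrist");m=pale(p,d)
y=.067;Q=W-[580,4.5,0];a=Q[...,0]*np.cos(y)+Q[...,1]*np.sin(y);b=-Q[...,0]*np.sin(y)+Q[...,1]*np.cos(y);z=W[...,2]
pn=m&(z<11)&(z>2)&(b<75);sl=m&(z>20)&(b>50)
for lo in(-60,-50,-40,-30):
    s=(a>lo)&(a<lo+10);print(lo,"panel +y edge",np.percentile(b[pn&s],99.7).round(1),"stile -y edge",np.percentile(b[sl&s],.3).round(1))
print("panel -x end",np.percentile(a[pn&(b>0)],.2).round(1),"stile -x end",np.percentile(a[sl],.2).round(1))
E
```

```text
-60 panel +y edge 56.4 stile -y edge 69.6
-50 panel +y edge 56.4 stile -y edge 69.5
-40 panel +y edge 56.4 stile -y edge 69.6
-30 panel +y edge 56.3 stile -y edge 69.6
panel -x end -60.7 stile -x end -99.2
```

```bash
python3 - <<'E'
from h import *
st();go(575.1,92.2,5.0,1.638)
E
```

```text
t 6.4 pos [573.5  90.3   8.7] F [ 0.6 -0.3 -1.6] w 34.9 yaw y 1.639
xyz cm [-0.17  0.18  0.37] ang [0.    0.    0.001] alt z -3.141 j6 -1.94
```

Emit:
move_arm(moves=[{"gripper":-1,"xyz":[-0.17,0.18,0.2],"angular":[0,0,0]},{"gripper":-1,"xyz":[-0.17,0.18,0.36],"angular":[0,0,0]},{"gripper":-1,"xyz":[-0.17,0.18,0.36],"angular":[0,0,0]},{"gripper":0.25,"xyz":[-0.17,0.18,0.36],"angular":[0,0,0]},{"gripper":0.25,"xyz":[-0.17,0.18,0.36],"angular":[0,0,0]},{"gripper":0.25,"xyz":[-0.17,0.18,0.36],"angular":[0,0,0]},{"gripper":0.25,"xyz":[-0.17,0.18,-3],"angular":[0,0,0]},{"gripper":0.5,"xyz":[-0.17,0.18,-7],"angular":[0,0,0]},{"gripper":1,"xyz":[-0.17,0.18,-12],"angular":[0,0,0]},{"gripper":1,"xyz":[-0.17,0.18,-12],"angular":[0,0,0]}])

```text
clock: 7.65
position: [577.8, 93.1, 133.2]
ee_rot: [-0.034, 0.999, 0.001, 0.005]
contact_force: [-0.3, -0.3, -0.5]
gripper_width: 85.1
```

```bash
python3 - <<'E'
from h import *
st();p,d,W=snap("wrist","w4");blobs(p,d,W,zmin=2,zmax=28,minn=280)
go(404.3,-353,100,0.01)
E
```

```text
t 7.65 pos [577.8  93.1 133.2] F [-0.3 -0.3 -0.5] w 85.1 yaw y 1.639
px [507.  20.] n 393 xy 435.7 288.5 z 16.5 LxW 42.8 10.0 yaw_long 0.444 med [428.7 285.9]
px [250. 169.] n 5530 xy 576.4 93.9 z 24.9 LxW 197.2 34.2 yaw_long 0.068 med [566.8  88.6]
px [164. 173.] n 14001 xy 582.9 8.7 z 6.6 LxW 124.7 104.9 yaw_long 0.067 med [575.4   9.3]
px [497. 231.] n 906 xy 607.3 327.8 z 24.5 LxW 33.2 32.1 yaw_long 0.557 med [607.3 326.5]
xyz cm [ 20.16 -43.3    2.89] ang [-0.002  0.005 -1.513] alt z 1.629 j6 -1.94
```

The hinge stile is placed: 85.4 mm from the panel (86 wanted), 0.8 mm off centre, yaw within 0.001. Next the knob stile.

Emit:
move_arm(moves=[{"gripper":1,"xyz":[5,-10,0],"angular":[0,0,-0.15]},{"gripper":1,"xyz":[20.1,-43.3,2],"angular":[0,0,-1.513]},{"gripper":1,"xyz":[20.1,-43.3,2],"angular":[0,0,-1.513]},{"gripper":1,"xyz":[20.1,-43.3,2],"angular":[0,0,-1.513]},{"gripper":1,"xyz":[20.1,-43.3,2],"angular":[0,0,-1.513]},{"gripper":1,"xyz":[20.1,-43.3,2],"angular":[0,0,-1.513]},{"gripper":1,"xyz":[20.1,-43.3,2],"angular":[0,0,-1.513]},{"gripper":1,"xyz":[20.1,-43.3,2],"angular":[0,0,-1.513]},{"gripper":1,"xyz":[20.1,-43.3,2],"angular":[0,0,-1.513]},{"gripper":1,"xyz":[20.1,-43.3,2],"angular":[0,0,-1.513]}])

```text
clock: 8.95
position: [402.2, -354.2, 106.8]
ee_rot: [0.709, -0.705, -0.002, 0.0]
contact_force: [0.4, 0.0, 0.2]
gripper_width: 85.3
```

```bash
python3 - <<'E'
from h import *
st();go(404.3,-353,4,3.15)
E
```

```text
t 8.95 pos [ 402.2 -354.2  106.8] F [0.4 0.  0.2] w 85.3 yaw y -3.136
xyz cm [-0.1  -0.24 10.27] ang [ 0.003  0.002 -0.003] alt z 3.139 j6 0.43
```

Emit:
move_arm(moves=[{"gripper":1,"xyz":[-0.1,-0.2,0],"angular":[0,0,0]},{"gripper":1,"xyz":[-0.1,-0.2,0],"angular":[0,0,0]}])

```text
clock: 9.2
position: [406.4, -351.5, 108.2]
ee_rot: [0.711, -0.703, -0.0, 0.0]
contact_force: [0.3, 0.3, -0.1]
gripper_width: 85.7
```

```bash
python3 - <<'E'
from h import *
st();p,d,W=snap("wrist","w5");blobs(p,d,W,zmin=2,zmax=28,minn=280)
go(404.3,-353,4,3.15)
E
```

```text
t 9.2 pos [ 406.4 -351.5  108.2] F [ 0.3  0.3 -0.1] w 85.7 yaw y -3.131
px [258. 158.] n 8805 xy 404.4 -366.0 z 24.8 LxW 167.9 34.8 yaw_long -1.562 med [ 404.6 -382.6]
px [257. 293.] n 471 xy 403.4 -262.1 z 24.4 LxW 33.5 20.0 yaw_long 0.012 med [ 403.8 -258.3]
xyz cm [ 0.14  0.2  10.43] ang [0.    0.    0.002] alt z -3.139 j6 0.42
```

Emit:
move_arm(moves=[{"gripper":1,"xyz":[0.05,0.18,5],"angular":[0,0,0.002]},{"gripper":1,"xyz":[0.05,0.18,8],"angular":[0,0,0.002]},{"gripper":1,"xyz":[0.05,0.18,10.4],"angular":[0,0,0.002]},{"gripper":1,"xyz":[0.05,0.18,10.4],"angular":[0,0,0.002]},{"gripper":-1,"xyz":[0.05,0.18,10.4],"angular":[0,0,0.002]},{"gripper":-1,"xyz":[0.05,0.18,10.4],"angular":[0,0,0.002]},{"gripper":-1,"xyz":[0.05,0.18,10.4],"angular":[0,0,0.002]},{"gripper":-1,"xyz":[0.05,0.18,10.4],"angular":[0,0,0.002]},{"gripper":-1,"xyz":[0.05,0.18,10.4],"angular":[0,0,0.002]}])

```text
clock: 10.38
position: [404.8, -353.4, 5.7]
ee_rot: [0.71, -0.704, 0.001, -0.0]
contact_force: [-0.9, 1.9, 6.3]
gripper_width: 34.8
```

```bash
cat >>h.py <<'E'
C=np.array([581.4,6.7]);Y=.067
def off(a,b): return C+[a*np.cos(Y)-b*np.sin(Y),a*np.sin(Y)+b*np.cos(Y)]
E
python3 - <<'E'
from h import *
st();print(off(0,-86));go(*off(0,-86),110,Y-np.pi/2)
E
```

```text
t 10.38 pos [ 404.8 -353.4    5.7] F [-0.9  1.9  6.3] w 34.8 yaw y -3.133
[587.15769003 -79.1070452 ]
xyz cm [-27.26 -18.48 -10.42] ang [-3.000e-03  1.000e-03  1.512e+00] alt z -1.629 j6 0.42
```

Emit:
move_arm(moves=[{"gripper":-1,"xyz":[0,0,-5],"angular":[0,0,0]},{"gripper":-1,"xyz":[-2,-1.5,-9],"angular":[0,0,-0.15]},{"gripper":-1,"xyz":[-6,-4,-10.4],"angular":[0,0,-0.33]},{"gripper":-1,"xyz":[-10,-7,-10.4],"angular":[0,0,-0.51]},{"gripper":-1,"xyz":[-14,-9.5,-10.4],"angular":[0,0,-0.7]},{"gripper":-1,"xyz":[-18,-12,-10.4],"angular":[0,0,-0.88]},{"gripper":-1,"xyz":[-22,-15,-10.4],"angular":[0,0,-1.06]},{"gripper":-1,"xyz":[-25,-17,-10.4],"angular":[0,0,-1.24]},{"gripper":-1,"xyz":[-27.2,-18.4,-10.4],"angular":[0,0,-1.42]},{"gripper":-1,"xyz":[-27.2,-18.4,-10.4],"angular":[0,0,-1.6]}])

```text
clock: 11.62
position: [586.5, -77.8, 107.9]
ee_rot: [1.0, 0.023, -0.0, -0.0]
contact_force: [0.8, -0.1, -2.2]
gripper_width: 34.8
```

```bash
python3 - <<'E'
from h import *
st();go(*off(0,-86),10,Y-np.pi/2)
E
```

```text
t 11.62 pos [586.5 -77.8 107.9] F [ 0.8 -0.1 -2.2] w 34.8 yaw y -1.526
xyz cm [0.06 0.14 9.79] ang [-0.     0.    -0.022] alt z 3.12 j6 1.47
```

Lower to just above the bench, stay there and measure.

Emit:
move_arm(moves=[{"gripper":-1,"xyz":[0.06,0,5],"angular":[0,0,-0.022]},{"gripper":-1,"xyz":[0.06,0,8],"angular":[0,0,-0.022]},{"gripper":-1,"xyz":[0.06,0,9.5],"angular":[0,0,-0.022]},{"gripper":-1,"xyz":[0.06,0,9.6],"angular":[0,0,-0.022]},{"gripper":-1,"xyz":[0.06,0,9.6],"angular":[0,0,-0.022]},{"gripper":-1,"xyz":[0.06,0,9.6],"angular":[0,0,-0.022]}])

```text
clock: 12.38
position: [587.4, -79.4, 13.8]
ee_rot: [1.0, 0.03, 0.001, -0.0]
contact_force: [0.0, 0.5, -1.8]
gripper_width: 34.7
```

```bash
cat >>h.py <<'E'
def frame(W):
    Q=W[...,:2]-C;return Q[...,0]*np.cos(Y)+Q[...,1]*np.sin(Y),-Q[...,0]*np.sin(Y)+Q[...,1]*np.cos(Y)
E
python3 - <<'E'
from h import *
st();p,d,W=snap("wrist","w6",1.4);go(*off(0,-86),5,Y-np.pi/2)
m=pale(p,d);a,b=frame(W);z=W[...,2];pn=m&(z<12)&(z>2)&(b>-75);sl=m&(z>20)&(z<36)&(b<-50)
for lo in range(-60,80,20):
    s=(a>lo)&(a<lo+10)
    if (pn&s).sum()>20 and (sl&s).sum()>20:print(lo,"panel -y edge",np.percentile(b[pn&s],.3).round(1),"stile +y edge",np.percentile(b[sl&s],99.7).round(1))
for n,k in(("panel",pn&(abs(b)<60)),("stile",sl)):print(n,"a range",np.percentile(a[k],[.2,99.8]).round(1))
E
```

```text
t 12.38 pos [587.4 -79.4  13.8] F [ 0.   0.5 -1.8] w 34.7 yaw y -1.511
xyz cm [-0.01 -0.03  0.86] ang [-0.    -0.002 -0.008] alt z 3.134 j6 1.49
-40 panel -y edge 7.0 stile +y edge -67.8
-20 panel -y edge -43.5 stile +y edge -67.8
0 panel -y edge -51.4 stile +y edge -54.7
20 panel -y edge -51.5 stile +y edge -68.0
40 panel -y edge -51.5 stile +y edge -68.3
60 panel -y edge -51.3 stile +y edge -68.4
panel a range [-58.9  62.9]
stile a range [-37.3  99. ]
```

View pics/w6.png

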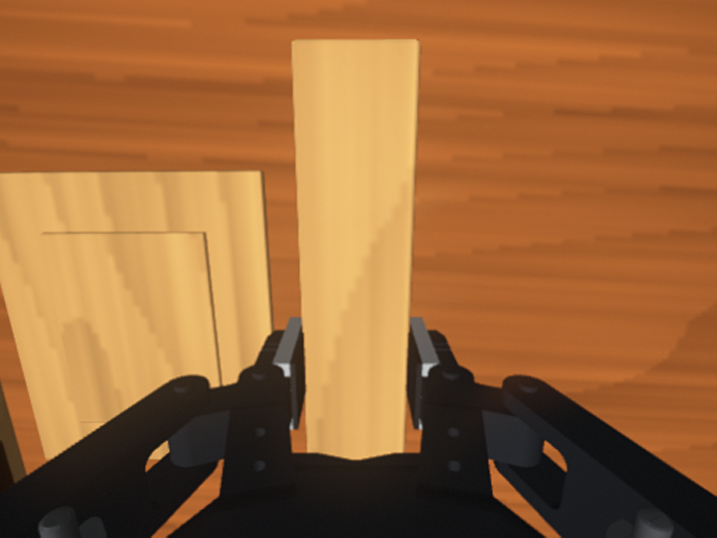

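Again an even gap, between the panel edge (265) and the stile (295), with a free finger on each side. It measures 16.8 mm, so I'll shift 1.5 mm inwards and 1 mm away from the robot, then set it down.

```bash
python3 - <<'E'
from h import *
st();go(*off(1,-84.5),5.5,Y-np.pi/2)
E
```

```text
t 12.43 pos [587.2 -79.5  13.6] F [ 0.5 -0.1 -1.7] w 34.7 yaw y -1.512
xyz cm [ 0.09 -0.19  0.81] ang [-0.    -0.002 -0.008] alt z 3.134 j6 1.49
```

Emit:
move_arm(moves=[{"gripper":-1,"xyz":[0.09,-0.18,0.5],"angular":[0,0,-0.008]},{"gripper":-1,"xyz":[0.09,-0.18,0.8],"angular":[0,0,-0.008]},{"gripper":-1,"xyz":[0.09,-0.18,0.8],"angular":[0,0,-0.008]},{"gripper":0.25,"xyz":[0.09,-0.18,0.8],"angular":[0,0,-0.008]},{"gripper":0.25,"xyz":[0.09,-0.18,0.8],"angular":[0,0,-0.008]},{"gripper":0.25,"xyz":[0.09,-0.18,0.8],"angular":[0,0,-0.008]},{"gripper":0.25,"xyz":[0.09,-0.18,-3],"angular":[0,0,0]},{"gripper":0.5,"xyz":[0.09,-0.18,-8],"angular":[0,0,0]},{"gripper":1,"xyz":[0.09,-0.18,-13],"angular":[0,0,0]},{"gripper":1,"xyz":[0.09,-0.18,-17],"angular":[0,0,0]}])

```text
clock: 13.68
position: [587.5, -77.7, 184.6]
ee_rot: [1.0, 0.03, 0.001, 0.0]
contact_force: [0.2, 0.1, -0.8]
gripper_width: 85.4
```

```bash
python3 - <<'E'
from h import *
st();p,d,W=snap("wrist","w7");blobs(p,d,W,zmin=2,zmax=28,minn=280)
p,d,W=snap("top");blobs(p,d,W,zmin=3,zmax=28,minn=280)
print(arm.read_state()["joints"].round(2));go(592,349,200,.543)
E
```

```text
t 13.68 pos [587.5 -77.7 184.6] F [ 0.2  0.1 -0.8] w 85.4 yaw y -1.511
px [ 97. 166.] n 4007 xy 576.0 91.8 z 24.6 LxW 197.5 35.4 yaw_long 0.067 med [583.9  87.3]
px [254. 149.] n 4999 xy 603.7 -76.1 z 24.9 LxW 163.6 34.4 yaw_long 0.068 med [616.2 -75.4]
px [179. 168.] n 10065 xy 580.5 7.2 z 6.4 LxW 125.3 104.1 yaw_long 0.064 med [586.4   6.3]
px [256. 252.] n 393 xy 499.9 -83.5 z 24.5 LxW 32.5 24.5 yaw_long -1.497 med [495.7 -84. ]
px [387.  40.] n 383 xy 967.1 -350.1 z 26.4 LxW 116.4 23.2 yaw_long 1.55 med [ 965.2 -360.2]
px [186.  42.] n 368 xy 968.1 197.9 z 27.0 LxW 97.7 22.8 yaw_long -1.57 med [966.8 200.4]
px [294. 183.] n 802 xy 565.3 -78.4 z 23.5 LxW 154.2 36.2 yaw_long 0.07 med [576.4 -77.6]
px [272. 178.] n 798 xy 582.3 -23.4 z 5.4 LxW 127.3 54.0 yaw_long 0.077 med [589.9 -26.6]
px [126. 178.] n 563 xy 592.9 347.8 z 23.2 LxW 101.4 33.1 yaw_long -1.004 med [591.4 349.5]
px [132. 250.] n 1013 xy 409.0 329.2 z 22.9 LxW 93.3 54.6 yaw_long -1.019 med [408.1 330.5]
[ 0.14  0.36 -0.14  0.   -1.06  1.49]
xyz cm [  2.75 -42.59  -1.2 ] ang [-0.005 -0.01   1.088] alt z -2.054 j6 1.49
```

Seen from above, the stiles stand symmetrically: ±84.7 mm in the wrist scale, which reads about 1.5% short, and under 1 mm off lengthwise. On to the narrow rail.

Emit:
move_arm(moves=[{"gripper":1,"xyz":[2.7,-42.6,0],"angular":[0,0,1.09]},{"gripper":1,"xyz":[2.7,-42.6,0],"angular":[0,0,1.09]},{"gripper":1,"xyz":[2.7,-42.6,0],"angular":[0,0,1.09]},{"gripper":1,"xyz":[2.7,-42.6,0],"angular":[0,0,1.09]},{"gripper":1,"xyz":[2.7,-42.6,0],"angular":[0,0,1.09]},{"gripper":1,"xyz":[2.7,-42.6,0],"angular":[0,0,1.09]},{"gripper":1,"xyz":[2.7,-42.6,4],"angular":[0,0,1.09]},{"gripper":1,"xyz":[2.7,-42.6,8],"angular":[0,0,1.09]},{"gripper":1,"xyz":[2.7,-42.6,8],"angular":[0,0,1.09]},{"gripper":1,"xyz":[2.7,-42.6,8],"angular":[0,0,1.09]}])

```text
clock: 15.02
position: [589.9, 348.8, 103.6]
ee_rot: [0.87, -0.493, 0.001, -0.0]
contact_force: [0.1, 0.3, 0.4]
gripper_width: 85.3
```

```bash
python3 - <<'E'
from h import *
st();p,d,W=snap("wrist","w8");blobs(p,d,W,zmin=2,zmax=28,minn=280)
go(592,349,4,.55)
E
```

```text
t 15.03 pos [589.9 348.8 103.6] F [0.1 0.3 0.4] w 85.3 yaw y -2.602
px [251. 191.] n 5081 xy 592.2 351.4 z 24.6 LxW 88.9 32.2 yaw_long -1.013 med [593.7 348.2]
px [445. 226.] n 627 xy 434.3 289.4 z 16.7 LxW 47.4 10.1 yaw_long 0.56 med [436.3 291.2]
px [445. 263.] n 3722 xy 416.8 319.8 z 24.6 LxW 60.7 55.1 yaw_long -1.023 med [418.6 316.2]
xyz cm [ 0.08 -0.11 10.07] ang [-0.003 -0.    -0.011] alt z 3.131 j6 -0.23
```

View pics/w8.png

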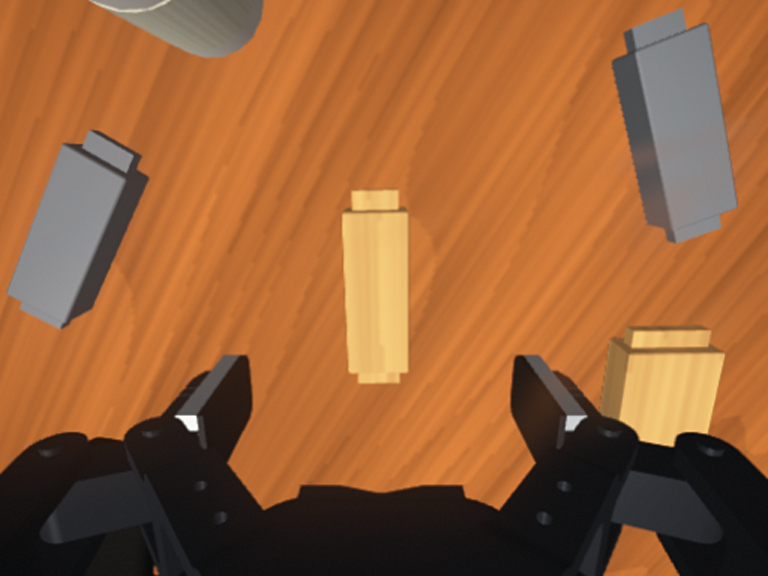

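The narrow rail lies centred between the open jaws, at (377,290), and nothing stands near the fingers.

Emit:
move_arm(moves=[{"gripper":1,"xyz":[-0.05,-0.18,5],"angular":[0,0,-0.008]},{"gripper":1,"xyz":[-0.05,-0.18,8],"angular":[0,0,-0.008]},{"gripper":1,"xyz":[-0.05,-0.18,10],"angular":[0,0,-0.008]},{"gripper":1,"xyz":[-0.05,-0.18,10],"angular":[0,0,-0.008]},{"gripper":-1,"xyz":[-0.05,-0.18,10],"angular":[0,0,-0.008]},{"gripper":-1,"xyz":[-0.05,-0.18,10],"angular":[0,0,-0.008]},{"gripper":-1,"xyz":[-0.05,-0.18,10],"angular":[0,0,-0.008]},{"gripper":-1,"xyz":[-0.05,-0.18,10],"angular":[0,0,-0.008]},{"gripper":-1,"xyz":[-0.05,-0.18,10],"angular":[0,0,-0.008]},{"gripper":-1,"xyz":[-0.05,-0.18,10],"angular":[0,0,-0.008]}])

```text
clock: 16.32
position: [591.0, 351.3, 3.9]
ee_rot: [0.872, -0.489, 0.001, -0.001]
contact_force: [-0.9, 0.2, 5.4]
gripper_width: 32.8
```

```bash
python3 - <<'E'
from h import *
st();print(off(95,0));go(*off(95,0),100,Y);go(600,180,100,.3)
E
```

```text
t 16.32 pos [591.  351.3   3.9] F [-0.9  0.2  5.4] w 32.8 yaw y -2.593
[676.18685225  13.06023899]
xyz cm [33.3  10.35 -9.64] ang [-0.002  0.001  0.482] alt z -2.66 j6 -0.22
xyz cm [15.08  8.14 -9.64] ang [-0.003  0.     0.249] alt z -2.893 j6 -0.22
```

Emit:
move_arm(moves=[{"gripper":-1,"xyz":[0,0,-6],"angular":[0,0,0]},{"gripper":-1,"xyz":[3,1.6,-9.6],"angular":[0,0,0.05]},{"gripper":-1,"xyz":[8,4.3,-9.6],"angular":[0,0,0.13]},{"gripper":-1,"xyz":[13,7,-9.6],"angular":[0,0,0.21]},{"gripper":-1,"xyz":[18,8.3,-9.6],"angular":[0,0,0.29]},{"gripper":-1,"xyz":[23,9,-9.6],"angular":[0,0,0.37]},{"gripper":-1,"xyz":[28,9.7,-9.6],"angular":[0,0,0.43]},{"gripper":-1,"xyz":[33.3,10.35,-9.6],"angular":[0,0,0.482]},{"gripper":-1,"xyz":[33.3,10.35,-8],"angular":[0,0,0.482]},{"gripper":-1,"xyz":[33.3,10.35,-6],"angular":[0,0,0.482]}])

```text
clock: 17.58
position: [674.9, 11.9, 61.2]
ee_rot: [0.73, -0.684, -0.0, 0.0]
contact_force: [-0.0, 0.6, -1.1]
gripper_width: 32.7
```

```bash
python3 - <<'E'
from h import *
st();go(*off(95,0),11,Y)
E
```

```text
t 17.57 pos [674.9  11.9  61.2] F [-0.   0.6 -1.1] w 32.7 yaw y -3.077
xyz cm [-0.11 -0.14  5.02] ang [ 0.001  0.    -0.002] alt z 3.139 j6 -0.19
```

Emit:
move_arm(moves=[{"gripper":-1,"xyz":[0,-0.1,3],"angular":[0,0,0]},{"gripper":-1,"xyz":[0,-0.1,4.7],"angular":[0,0,0]},{"gripper":-1,"xyz":[0,-0.1,4.9],"angular":[0,0,0]},{"gripper":-1,"xyz":[0,-0.1,4.9],"angular":[0,0,0]},{"gripper":-1,"xyz":[0,-0.1,4.9],"angular":[0,0,0]}])

```text
clock: 18.2
position: [677.3, 12.8, 14.7]
ee_rot: [0.73, -0.683, 0.001, -0.001]
contact_force: [-0.3, 0.8, -1.2]
gripper_width: 32.8
```

```bash
python3 - <<'E'
from h import *
st();p,d,W=snap("wrist","w9",1.4);go(*off(95,0),4,Y)
m=pale(p,d);a,b=frame(W);z=W[...,2]
def pr(n,k,v,ps):print(n,np.percentile(v[k],ps).round(1),k.sum())
pn=m&(z<12)&(z>2)&(a<72);rl=m&(z>22)&(z<40)&(a>74)&(abs(b)<56)
for lo in range(-50,50,15):
    s=(b>lo)&(b<lo+10)
    if (pn&s).sum()>20 and (rl&s).sum()>20:print(lo,"panel +x edge",np.percentile(a[pn&s],99.7).round(1),"rail -x edge",np.percentile(a[rl&s],.3).round(1))
pr("rail b",rl,b,[.2,99.8])
for sgn in(1,-1):
    k=m&(z>20)&(z<28)&(sgn*b>60)&(sgn*b<110)&(a>50)
    if k.sum()>50: pr(f"stile {sgn} b",k,b,[.5,99.5])
E
```

```text
t 18.2 pos [677.3  12.8  14.7] F [-0.3  0.8 -1.2] w 32.8 yaw y -3.075
xyz cm [-0.04  0.09  1.07] ang [-0.002  0.    -0.001] alt z 3.141 j6 -0.19
-50 panel +x edge 63.0 rail -x edge 80.1
-35 panel +x edge 63.0 rail -x edge 80.0
-20 panel +x edge 62.9 rail -x edge 78.3
-5 panel +x edge 63.0 rail -x edge 80.2
10 panel +x edge 57.0 rail -x edge 79.9
25 panel +x edge 44.3 rail -x edge 79.8
rail b [-54.8  37.5] 12655
stile -1 b [-100.8  -65.7] 10355
```

View pics/w9.png

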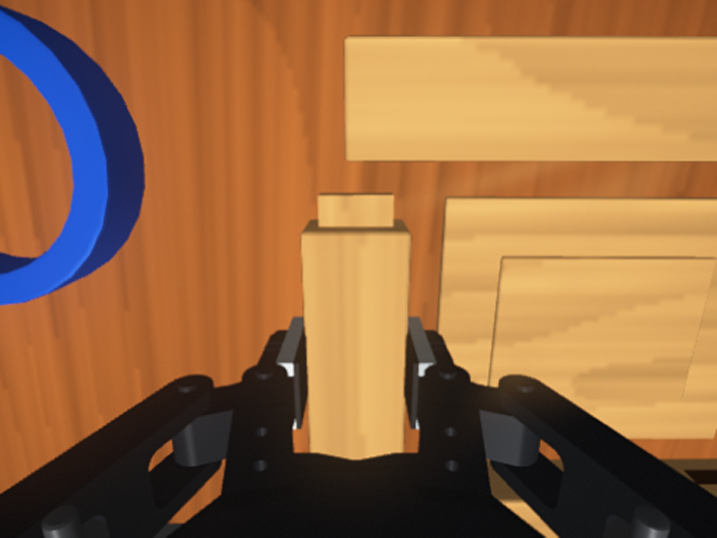

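The rail is held parallel behind the panel (panel edge at 441, rail edge at 410). The gap measures 17 mm and the rail sits about 1 mm too far right, so I'll correct both while setting it down.

```bash
python3 - <<'E'
from h import *
st();go(*off(94.1,0.9),4.2,Y)
E
```

```text
t 18.25 pos [677.1  12.7  14.7] F [-1.   0.4  0.2] w 32.8 yaw y -3.075
xyz cm [-0.13  0.18  1.05] ang [-0.002  0.    -0.001] alt z 3.141 j6 -0.19
```

Emit:
move_arm(moves=[{"gripper":-1,"xyz":[-0.13,0.18,0.7],"angular":[0,0,0]},{"gripper":-1,"xyz":[-0.13,0.18,1.03],"angular":[0,0,0]},{"gripper":-1,"xyz":[-0.13,0.18,1.03],"angular":[0,0,0]},{"gripper":0.25,"xyz":[-0.13,0.18,1.03],"angular":[0,0,0]},{"gripper":0.25,"xyz":[-0.13,0.18,1.03],"angular":[0,0,0]},{"gripper":0.25,"xyz":[-0.13,0.18,1.03],"angular":[0,0,0]},{"gripper":0.25,"xyz":[-0.13,0.18,-3],"angular":[0,0,0]},{"gripper":0.5,"xyz":[-0.13,0.18,-8],"angular":[0,0,0]},{"gripper":1,"xyz":[-0.13,0.18,-13],"angular":[0,0,0]},{"gripper":1,"xyz":[-0.13,0.18,-15],"angular":[0,0,0]}])

```text
clock: 19.5
position: [676.2, 13.7, 167.6]
ee_rot: [0.73, -0.683, 0.002, -0.003]
contact_force: [1.3, 0.5, -0.7]
gripper_width: 85.1
```

```bash
python3 - <<'E'
from h import *
st();p,d,W=snap("wrist","w10");blobs(p,d,W,zmin=2,zmax=28,minn=280)
go(409,330,100,.55)
E
```

```text
t 19.5 pos [676.2  13.7 167.6] F [ 1.3  0.5 -0.7] w 85.1 yaw y -3.075
px [338.  89.] n 6801 xy 599.8 -75.3 z 24.9 LxW 170.8 34.5 yaw_long 0.069 med [606.2 -74.8]
px [457.  89.] n 591 xy 498.5 -81.8 z 24.7 LxW 35.2 23.5 yaw_long 1.567 med [494.6 -81.8]
px [258. 173.] n 3203 xy 674.2 13.6 z 24.7 LxW 88.4 32.3 yaw_long -1.495 med [674.3  10.8]
px [345. 171.] n 11244 xy 580.1 8.2 z 6.4 LxW 127.0 103.3 yaw_long 0.069 med [582.    3.9]
px [302. 251.] n 1742 xy 625.9 96.2 z 24.6 LxW 96.2 34.7 yaw_long 0.065 med [610.9  90.6]
px [405. 247.] n 895 xy 516.1 88.2 z 24.6 LxW 80.7 33.4 yaw_long 0.039 med [508.   79.2]
xyz cm [-33.34  24.69   6.72] ang [-0.009 -0.002 -0.483] alt z 2.658 j6 -0.19
```

Narrow rail: 94–95 mm out, about 1 mm off centre, parallel. Now the wide rail.

Emit:
move_arm(moves=[{"gripper":1,"xyz":[-5,3.7,0],"angular":[0,0,-0.1]},{"gripper":1,"xyz":[-33.3,24.7,2],"angular":[0,0,-0.483]},{"gripper":1,"xyz":[-33.3,24.7,4],"angular":[0,0,-0.483]},{"gripper":1,"xyz":[-33.3,24.7,6],"angular":[0,0,-0.483]},{"gripper":1,"xyz":[-33.3,24.7,6],"angular":[0,0,-0.483]},{"gripper":1,"xyz":[-33.3,24.7,6],"angular":[0,0,-0.483]},{"gripper":1,"xyz":[-33.3,24.7,6],"angular":[0,0,-0.483]},{"gripper":1,"xyz":[-33.3,24.7,6],"angular":[0,0,-0.483]},{"gripper":1,"xyz":[-33.3,24.7,6],"angular":[0,0,-0.483]},{"gripper":1,"xyz":[-33.3,24.7,6],"angular":[0,0,-0.483]}])

```text
clock: 20.8
position: [406.7, 328.8, 103.3]
ee_rot: [0.872, -0.49, 0.0, 0.0]
contact_force: [-1.0, -0.3, 0.7]
gripper_width: 85.1
```

```bash
python3 - <<'E'
from h import *
st();p,d,W=snap("wrist","w11");blobs(p,d,W,zmin=2,zmax=28,minn=280)
go(408.5,330,4,.55)
E
```

```text
t 20.8 pos [406.7 328.8 103.3] F [-1.  -0.3  0.7] w 85.1 yaw y -2.594
px [251. 192.] n 8252 xy 408.4 331.9 z 24.6 LxW 89.6 52.8 yaw_long -1.019 med [409.7 328.8]
xyz cm [-0.01 -0.21  9.94] ang [-0.     0.    -0.003] alt z 3.139 j6 -0.44
```

View pics/w11.png

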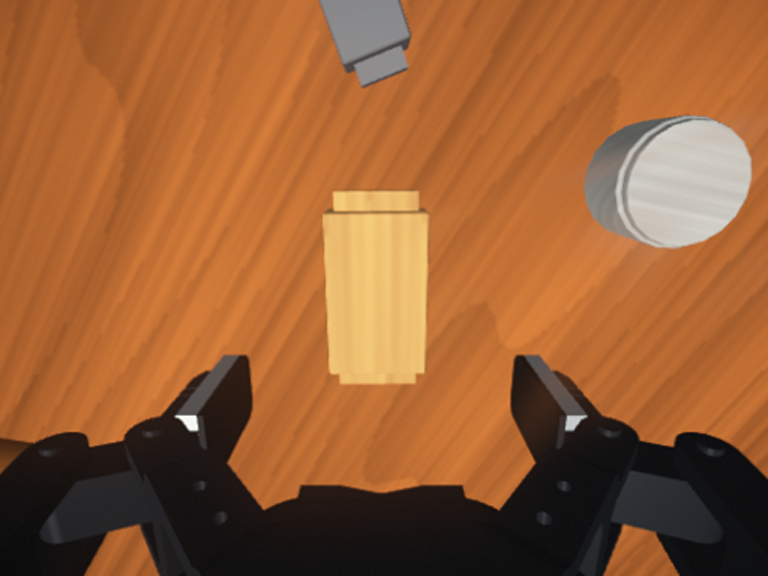

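The wide rail is centred between the jaws, at (376,290), with the tin well clear of the finger path. Gripping.

Emit:
move_arm(moves=[{"gripper":1,"xyz":[-0.1,-0.22,5],"angular":[0,0,0]},{"gripper":1,"xyz":[-0.1,-0.22,8],"angular":[0,0,0]},{"gripper":1,"xyz":[-0.1,-0.22,10.1],"angular":[0,0,0]},{"gripper":1,"xyz":[-0.1,-0.22,10.1],"angular":[0,0,0]},{"gripper":-1,"xyz":[-0.1,-0.22,10.1],"angular":[0,0,0]},{"gripper":-1,"xyz":[-0.1,-0.22,10.1],"angular":[0,0,0]},{"gripper":-1,"xyz":[-0.1,-0.22,10.1],"angular":[0,0,0]},{"gripper":-1,"xyz":[-0.1,-0.22,10.1],"angular":[0,0,0]},{"gripper":-1,"xyz":[-0.1,-0.22,10.1],"angular":[0,0,0]}])

```text
clock: 21.98
position: [408.3, 332.5, 4.0]
ee_rot: [0.872, -0.489, 0.0, -0.001]
contact_force: [-0.2, -0.1, 5.8]
gripper_width: 52.9
```

```bash
python3 - <<'E'
from h import *
st();print(off(-105,0));go(*off(-105,1),100,Y)
E
```

```text
t 21.98 pos [408.3 332.5   4. ] F [-0.2 -0.1  5.8] w 52.9 yaw y -2.592
[ 4.76635584e+02 -3.29737829e-01]
xyz cm [31.86 11.48 -9.66] ang [-0.003  0.002  0.482] alt z -2.659 j6 -0.44
```

Emit:
move_arm(moves=[{"gripper":-1,"xyz":[0,0,-6],"angular":[0,0,0]},{"gripper":-1,"xyz":[3,1.1,-9.6],"angular":[0,0,0.05]},{"gripper":-1,"xyz":[8,2.9,-9.6],"angular":[0,0,0.13]},{"gripper":-1,"xyz":[13,4.7,-9.6],"angular":[0,0,0.21]},{"gripper":-1,"xyz":[18,6.5,-9.6],"angular":[0,0,0.29]},{"gripper":-1,"xyz":[23,8.3,-9.6],"angular":[0,0,0.37]},{"gripper":-1,"xyz":[28,10,-9.6],"angular":[0,0,0.43]},{"gripper":-1,"xyz":[31.8,11.4,-9.6],"angular":[0,0,0.482]},{"gripper":-1,"xyz":[31.8,11.4,-8],"angular":[0,0,0.482]},{"gripper":-1,"xyz":[31.8,11.4,-6],"angular":[0,0,0.482]}])

```text
clock: 23.22
position: [476.4, 0.2, 62.6]
ee_rot: [0.73, -0.684, 0.0, -0.001]
contact_force: [-0.0, -0.2, -0.7]
gripper_width: 52.6
```

```bash
python3 - <<'E'
from h import *
st();go(*off(-105,1),11,Y)
E
```

```text
t 23.23 pos [4.764e+02 2.000e-01 6.260e+01] F [-0.  -0.2 -0.7] w 52.6 yaw y -3.077
xyz cm [-0.04 -0.01  5.16] ang [-0.002  0.001 -0.002] alt z 3.14 j6 -0.28
```

Emit:
move_arm(moves=[{"gripper":-1,"xyz":[-0.04,0,3],"angular":[0,0,0]},{"gripper":-1,"xyz":[-0.04,0,4.8],"angular":[0,0,0]},{"gripper":-1,"xyz":[-0.04,0,5.0],"angular":[0,0,0]},{"gripper":-1,"xyz":[-0.04,0,5.0],"angular":[0,0,0]},{"gripper":-1,"xyz":[-0.04,0,5.0],"angular":[0,0,0]}])

```text
clock: 23.85
position: [476.8, 1.5, 13.3]
ee_rot: [0.73, -0.683, 0.001, -0.001]
contact_force: [-0.2, 1.0, -0.4]
gripper_width: 52.9
```

```bash
python3 - <<'E'
from h import *
st();p,d,W=snap("wrist","w12",1.4)
m=pale(p,d);a,b=frame(W);z=W[...,2]
pn=m&(z<12)&(z>2)&(a>-72);rl=m&(z>22)&(z<40)&(a<-70)&(abs(b)<60)
for lo in range(-50,50,15):
    s=(b>lo)&(b<lo+10)
    if (pn&s).sum()>20 and (rl&s).sum()>20:print(lo,"panel -x edge",np.percentile(a[pn&s],.3).round(1),"rail +x edge",np.percentile(a[rl&s],99.7).round(1))
print("rail b",np.percentile(b[rl],[.2,99.8]).round(1),"panel b",np.percentile(b[pn&(abs(b)<58)],[.2,99.8]).round(1))
k=m&(z>20)&(z<28)&(b<-60)&(b>-110)&(a<-20)
print("stile b",np.percentile(b[k],[.5,99.5]).round(1));print("tcp",[v.round(1) for v in frame(arm.read_state()["position"][None])])
E
```

```text
t 23.85 pos [476.8   1.5  13.3] F [-0.2  1.  -0.4] w 52.9 yaw y -3.074
-50 panel -x edge -62.6 rail +x edge -78.5
-35 panel -x edge -62.6 rail +x edge -77.9
-20 panel -x edge -62.6 rail +x edge -77.7
-5 panel -x edge -62.4 rail +x edge -78.0
10 panel -x edge -52.9 rail +x edge -78.0
25 panel -x edge -39.6 rail +x edge -78.2
rail b [-52.8  39.4] panel b [-51.1  52.3]
stile b [-100.7  -65.7]
tcp [array([-104.8]), array([1.8])]
```

View pics/w12.png

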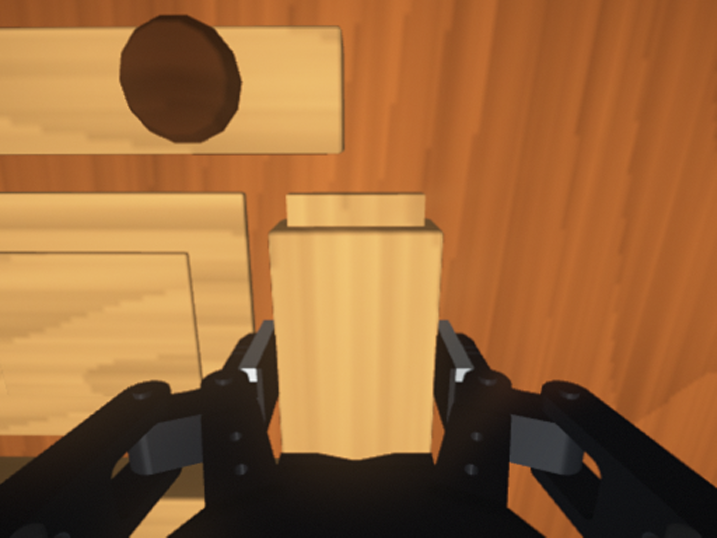

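The gap is 15.6 mm and the tenon is 12.9 mm from the knob stile (13 wanted), with the knob at the near end. Setting it down.

Emit:
move_arm(moves=[{"gripper":-1,"xyz":[0,-0.05,0.6],"angular":[0,0,0]},{"gripper":-1,"xyz":[0,-0.05,0.9],"angular":[0,0,0]},{"gripper":-1,"xyz":[0,-0.05,0.9],"angular":[0,0,0]},{"gripper":0.55,"xyz":[0,-0.05,0.9],"angular":[0,0,0]},{"gripper":0.55,"xyz":[0,-0.05,0.9],"angular":[0,0,0]},{"gripper":0.55,"xyz":[0,-0.05,0.9],"angular":[0,0,0]},{"gripper":0.55,"xyz":[0,-0.05,-3],"angular":[0,0,0]},{"gripper":0.6,"xyz":[0,-0.05,-8],"angular":[0,0,0]},{"gripper":1,"xyz":[0,-0.05,-14],"angular":[0,0,0]},{"gripper":1,"xyz":[0,-0.05,-20],"angular":[0,0,0]}])

```text
clock: 25.15
position: [476.2, 1.2, 214.2]
ee_rot: [0.73, -0.683, -0.0, 0.0]
contact_force: [2.0, -0.5, -0.2]
gripper_width: 85.3
```

```bash
python3 - <<'E'
from h import *
st();go(400,330,300,.5)
E
```

```text
t 25.15 pos [476.2   1.2 214.2] F [ 2.  -0.5 -0.2] w 85.3 yaw y -3.075
xyz cm [-33.32   5.4   -8.58] ang [ 0.     0.    -0.433] alt z 2.709 j6 -0.28
```

Swing the arm aside for an unobstructed top view.

Emit:
move_arm(moves=[{"gripper":1,"xyz":[-6,1,-3],"angular":[0,0,0]},{"gripper":1,"xyz":[-12,2,-6],"angular":[0,0,0]},{"gripper":1,"xyz":[-18,3,-8],"angular":[0,0,0]},{"gripper":1,"xyz":[-33,5,-8],"angular":[0,0,0]},{"gripper":1,"xyz":[-38,6,-8],"angular":[0,0,0]},{"gripper":1,"xyz":[-38,6,-8],"angular":[0,0,0]},{"gripper":1,"xyz":[-38,6,-8],"angular":[0,0,0]},{"gripper":1,"xyz":[-38,6,-8],"angular":[0,0,0]},{"gripper":1,"xyz":[-38,6,-8],"angular":[0,0,0]}])

```text
clock: 26.28
position: [391.5, 375.3, 292.2]
ee_rot: [0.73, -0.683, 0.0, 0.0]
contact_force: [0.3, -1.0, -0.6]
gripper_width: 85.9
```

```bash
python3 - <<'E'
from h import *
st();p,d,W=snap("top","t2");m=pale(p,d).astype(np.uint8);blobs(p,d,W,zmin=3,zmax=28,minn=200)
cv2.imwrite("pics/t2c.png",cv2.resize(p[110:290,170:340],None,fx=3.4,fy=3.3,interpolation=cv2.INTER_CUBIC))
E
```

```text
t 26.27 pos [391.5 375.3 292.2] F [ 0.3 -1.  -0.6] w 85.9 yaw y -3.075
px [186.  42.] n 367 xy 967.9 197.9 z 27.2 LxW 98.4 23.3 yaw_long 1.553 med [966.7 197.6]
px [387.  40.] n 401 xy 967.7 -346.9 z 25.8 LxW 125.5 24.7 yaw_long 1.51 med [ 964.5 -354.3]
px [255. 143.] n 625 xy 675.1 13.7 z 22.6 LxW 96.4 35.2 yaw_long -1.501 med [673.4  14.5]
px [272. 190.] n 4271 xy 547.7 -22.9 z 8.1 LxW 194.7 158.7 yaw_long 0.058 med [582.4   7.2]
px [229. 182.] n 886 xy 577.0 91.7 z 23.2 LxW 199.6 34.1 yaw_long 0.067 med [572.8  86.8]
```

View pics/t2.png

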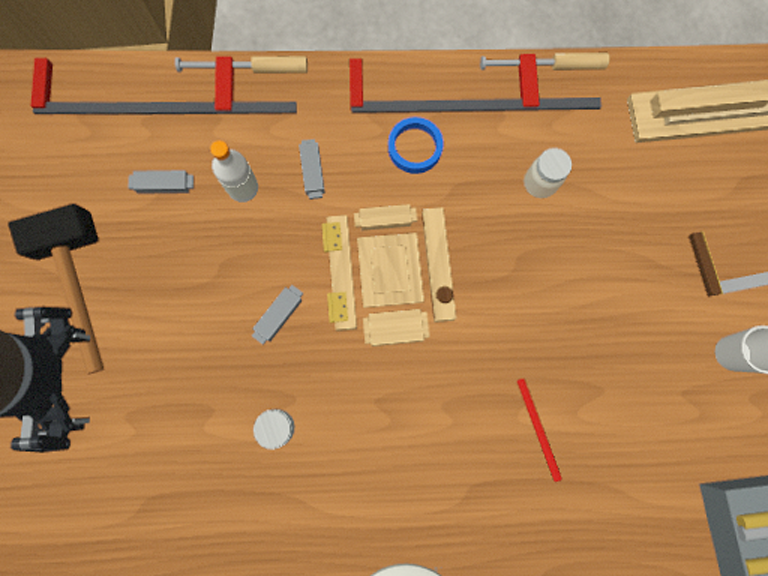

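The frame is complete around the panel at (391,270), with hinges outside left and the knob bottom right; bottle, jar, tin and greys stand where they were. One numeric check, splitting the parts by height.

```bash
python3 - <<'E'
from h import *
p,d,W=snap("top");m=pale(p,d);a,b=frame(W);z=W[...,2]
R={"panel":(m&(z>3)&(z<11)&(abs(a)<75)&(abs(b)<62)),"hs":(m&(z>18)&(b>62)&(b<112)&(abs(a)<115)),"ks":(m&(z>18)&(z<29)&(b<-62)&(b>-112)&(abs(a)<115)),"nr":(m&(z>20)&(a>70)&(a<125)&(abs(b)<62)),"wr":(m&(z>20)&(a<-70)&(a>-145)&(abs(b)<62))}
r={}
for n,k in R.items():
    k=cv2.morphologyEx(k.astype(np.uint8),cv2.MORPH_OPEN,np.ones((2,2)))>0
    (x,y),(w,h),t=cv2.minAreaRect(np.c_[a[k],b[k]].astype(np.float32))
    t=(t+45)%90-45; r[n]=np.array([x,y]);print(n,(r[n]-r["panel"]).round(1),np.round([w,h],1),"dyaw",np.radians(t).round(3))
for nm,u,v in(("bottle",222,150),("jar",553,165),("tin",273,429)):print(nm,W[int(v/1.5),int(u/1.5)].round(0))
E
```

```text
panel [0. 0.] [106.  280.8] dyaw -0.011
hs [21.7 82.3] [324.9  42.7] dyaw 0.04
ks [  8.8 -60.7] [105.5 361. ] dyaw -0.375
nr [26.7  3.6] [ 90.7 336.3] dyaw -0.033
wr [-71.2   1.4] [ 93.6 146.3] dyaw -0.09
bottle [736. 261. 164.]
jar [ 738. -269.   83.]
tin [317. 202.  40.]
```

```bash
python3 - <<'E'
from h import *
p,d,W=snap("top");m=pale(p,d);a,b=frame(W);z=W[...,2]
R={"panel":(m&(z>3)&(z<11)&(abs(a)<72)&(abs(b)<60)),"hs":(m&(z>18)&(b>62)&(b<112)&(abs(a)<115)),"ks":(m&(z>18)&(z<29)&(b<-62)&(b>-112)&(abs(a)<115)),"nr":(m&(z>20)&(a>70)&(a<125)&(abs(b)<62)),"wr":(m&(z>20)&(a<-70)&(a>-145)&(abs(b)<62))}
r={}
for n,k in R.items():
    k=(cv2.morphologyEx(k.astype(np.uint8),cv2.MORPH_OPEN,np.ones((3,3)))>0)&k
    (x,y),(w,h),t=cv2.minAreaRect(np.c_[a[k],b[k]].astype(np.float32))
    t=(t+45)%90-45; r[n]=np.array([x,y]);print(n,(r[n]-r["panel"]).round(1),np.round([w,h],1),"dyaw",np.radians(t).round(3))
E
```

```text
panel [0. 0.] [124.2 104.7] dyaw 0.009
hs [-0.6 85.3] [199.4  35.8] dyaw 0.0
ks [ -0.8 -84.3] [ 36.4 201.1] dyaw -0.001
nr [92.  -0.2] [89.2 34.2] dyaw -0.006
wr [-105.6    0.6] [54.2 89.8] dyaw 0.005
```

```bash
python3 -c "
from bench import arm
print(arm.job_done())"
```

```text
the job is handed in; nothing more can be done
None
```

I laid all four frame parts out around the panel and handed the job in at about 26 s of robot time. The hinge stile is on the left with its hinges outward. The knob stile is on the right with the knob nearest the robot. The narrow rail is behind the panel and the wide rail in front.

The last top-camera check gave these distances from the middle of the panel:

| Part | Measured | Wanted |
|---|---|---|
| Hinge stile | 85.3 mm | 86 mm |
| Knob stile | 84.3 mm | 86 mm |
| Narrow rail | 92.0 mm | 95 mm |
| Wide rail | 105.6 mm | 105 mm |

- **Alignment:** all parts are centred along their edges to within 1 mm and parallel to within about 0.01 rad.
- **Disagreement:** the 3 mm shortfall on the narrow rail was not confirmed. The wrist camera had put it at 94–95 mm, so its gap is somewhere between 12 and 15 mm; I left it as it was.
- **First check discarded:** my first attempt at this measurement gave nonsense sizes because of a masking error, so I corrected it and measured again.
- **Other objects:** the bottle, jar and tin measured within about 4 mm of where they started and were not touched. The grey look-alikes looked unmoved, and the arm was well clear of everything.

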